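# Seat a squared stack of chassis plates against a sprung jig plunger

## Robot

A 6-joint arm with a two-finger parallel gripper is mounted at the origin on the work surface. World frame = base frame: x ahead of the robot, y to its left, z up, the work surface at z = 0. Lengths are in mm, angles in degrees, forces in N, time in s.
With the tool pointing down it reaches from about 250 to 725 mm from the base axis. Payload 9.7 kg.
Tool frame: the origin (TCP) lies on the mounting face of the last link; the fingertips stand 173 mm ahead of it and the grasp point (between the pads) lies 155 mm ahead of it (grip_depth is the distance from the TCP to the grasp point, in mm); y points along the fingers, z is the direction in which the jaws open and shut, and the axes are right-handed (so a half turn about y gives the same grasp; the last joint's range is limited). The gripper opens to 85 mm and grips with 20 to 120 N. Pads are 22 mm wide; open, the fingers measure 114 mm over their backs; the gripper's body (76 mm by 85 mm) begins 54 mm behind the grasp point. The pads swing forward as they close: fully open they stand 13 mm farther back than shut.
Start: joints at [0, 4.979, 10.078, 95.1, 0, 90], TCP at [549.998, 0, 404.684] pointing down, gripper open.
Joint ranges: [-179.16, 179.16], [-48.56, 103.87], [-65.8, 70.77], [-126.05, 130.52], [-82.76, 87.17], [-180, 180]. Speed limits (degrees/s): [127.2, 127.2, 147.25, 180, 180, 180].

## Interface

Orientations are given as a 3x3 rotation matrix whose columns are the frame's x, y, z axes.
In Python, from plant import * gives the robot as it stands. Calls block until the motion is done:
- movep(position, orientation): joint-space move of the TCP to a pose.
- move_straight(position, orientation=None, v=150, stop_force=None): straight line of the TCP; orientation=None keeps the orientation; v is the mean speed in mm/s. With stop_force (N) it stops when the force on the tool has changed by that much, and returns True; else False.
- move_joints(angles): joint-space move.
- command_gripper(opening): finger opening in mm; the grip force is fixed at half the most; returns when the fingers have stopped.
- pause(seconds).
- ik(position, orientation): joint angles nearest the present ones, or None.
- grab_frame(name): name is "scene" or "side" or "wrist"; returns a dict with "image" (384x512x3 uint8, red, green, blue), "z_map" (384x512 float32, mm along the optical axis (not along the pixel's ray), 0 where there is no reading), "intrinsics" (3x3 intrinsics, pixels), "dist" ([k1, k2, p1, p2, k3] as OpenCV has them; the pictures are not rectified), "R" (3x3) and "t" (3): a world point X has camera coordinates R X + t. Camera axes: x right, y down, z forward; pixel columns grow to the right and rows downward; lengths in mm; the calibration is good to about 2 mm. A picture is of the moment at which its call begins.
A pose or a line that the arm cannot do raises Unreachable and nothing moves.
- close_job(): hands the job in, once; it reports no verdict.
Readings, each from a call of its own:
- get_clock(): time.
- get_joint_positions(): joint angles.
- get_joint_velocities(): joint speeds.
- get_tau(): joint torques, N m.
- get_tcp_pos(): TCP position.
- get_ee_rot(): TCP orientation.
- get_ft_force(): force on the tool from outside, world axes, zero at the start.
- get_moment(): the same for the moment, N m.
- get_width(): finger opening in mm.
Only numpy, scipy, OpenCV 4.12 (cv2) and the standard library are available. Lean on these libraries where they do the work, as an engineer would, in place of code of your own. Each camera call takes 0.05 s, during which the arm holds its last target.

## Task

Three aluminium model-car chassis plates lie in an untidy stack on the runners of the drilling jig. Square the stack up first by tapping or nudging the edges until they are flush on all sides, then slide it between the jig's side guides and press it against the sprung plunger until all three plates are fully home on the two hard stops. The spring would push the stack back out, so finish while still holding it firmly home, without ramming the stops, and leave the pot, the oiler and the screwdriver alone.

Things in the scene. Friction and masses are not known exactly. Their poses are not given: they have to be found in the camera images.
- jig: Fixed steel drilling jig (dark base, grey guides), base 200 x 104 x 8 mm, the long side along its x. Origin: centre of the underside, on the bench; +x is the direction in which the stack is pushed (roughly away from the robot), y to the left of that, z up. Nothing on it is higher than 44 mm above the bench.
- jig_runners (a point): Point on the jig's centre line at jig x = -60 mm, level with the tops of the two steel runners (22 mm above the bench). Runners run along x from jig x = -96 to 52 mm, 4 mm wide, at y = +-24 mm. The plates lie across them, overhanging 3 mm each side; fingers fit beside and between the runners down to the base, whose top is 8 mm above the bench.
- jig_mouth (a point): Centre of the flared mouth of the two side guides, jig x = -18 mm, 22 mm above the bench. Mouth 78 mm wide, narrowing by jig x = 0 to a straight 62 mm channel (2 mm play each side of a plate) that runs to the stops at jig x = 52 mm. Guide tops 40 mm above the bench, outer faces at jig y = +-43 mm.
- stop: The two fixed steel hard stops: blocks 12 mm wide at y = +-20 mm (jig frame), faces towards -x, from 8 to 40 mm above the bench. Origin midway between them in the plane of their faces, at jig x = 52 mm, 8 mm above the bench; axes as the jig's.
- plunger (a joint): Travel of the spring plunger along jig +x, m: 0 = fully out, its flat round head (18 mm diameter, axis 29.5 mm above the bench, on the jig's centre line) stands 12 mm in front of the stop faces; 0.012 = head level with the stop faces, stack home. Spring 2 N at 0, rising 0.25 N per mm to 5 N at home; it springs back when let go. With the plates' drag the whole push at home is roughly 5 to 13 N; beyond that the stops take it.
- plunger_face (a point): Centre of the plunger head's flat face, at jig x = 40 mm when fully out.
- jig_home (a point): Where the middle plate's centre is when the stack is home: jig x = 24 mm, y = 0, 29.5 mm above the bench; axes as the jig's. The stack's rear edge is then at jig x = -4 mm, outside the straight part of the guides.
- plate_low_center (a point): Centre of the lowest of three equal loose aluminium plates, 56 mm (its x) x 58 mm (its y) x 5 mm thick, about 40 g, with a 22 x 22 mm square window in the middle; its axes are nearly the jig's. Its centre lies 24.5 mm above the bench; at the start about 60 mm behind the jig's origin (jig x about -60 mm), staggered by up to about 5 mm and 0.08 rad.
- plate_mid_center (a point): Centre of the middle of three equal loose aluminium plates, 56 mm (its x) x 58 mm (its y) x 5 mm thick, about 40 g, with a 22 x 22 mm square window in the middle; its axes are nearly the jig's. Its centre lies 29.5 mm above the bench; at the start about 60 mm behind the jig's origin (jig x about -60 mm), staggered by up to about 5 mm and 0.08 rad.
- plate_top_center (a point): Centre of the top of three equal loose aluminium plates, 56 mm (its x) x 58 mm (its y) x 5 mm thick, about 40 g, with a 22 x 22 mm square window in the middle; its axes are nearly the jig's. Its centre lies 34.5 mm above the bench; at the start about 60 mm behind the jig's origin (jig x about -60 mm), staggered by up to about 5 mm and 0.08 rad.
- pot_center (a point): Bystander: small screw-lid pot, 38 mm diameter, 45 mm tall, on the bench left (jig +y) of the jig; its centre.
- oiler_center (a point): Bystander: small oil bottle with black cap, 32 mm diameter, 85 mm tall, on the bench right (jig -y) of the jig; its centre.
- driver: Bystander: screwdriver about 150 mm long lying on the bench right of the jig, lengthwise along its x.
There are look-alikes about, which are no part of the job. There is more than one size of the jig; the one meant has the size given above.

How it is judged (in metres and radians):
On the way:
1. the three plates are flush on all sides (within 2 mm and 0.05 rad of one another) before the plunger is pressed in (x of plate_low_center in the frame of plate_mid_center between -0.002 and 0.002 m and y of plate_low_center in the frame of plate_mid_center between -0.002 and 0.002 m and angle between the x axis of plate_low_center and the x axis of plate_mid_center, either way round below 0.05 rad and x of plate_mid_center in the frame of plate_top_center between -0.002 and 0.002 m and y of plate_mid_center in the frame of plate_top_center between -0.002 and 0.002 m and angle between the x axis of each of plate_mid_center, plate_low_center and the x axis of plate_top_center, either way round below 0.05 rad and x of plate_low_center in the frame of plate_top_center between -0.002 and 0.002 m and y of plate_low_center in the frame of plate_top_center between -0.002 and 0.002 m and angle between each of plate_low_center, plate_mid_center, plate_top_center's own z axis and vertical below 0.06 rad and value of joint plunger below 0.002 m), for 0.2 s.
At the end, for the whole second after the job is handed in: Every plate is within 2 mm of home against the hard stops and within 4 mm of the jig's centre line, lying flat, edges flush within 2 mm; the plunger is pressed in by more than 10 mm and still; the stops feel more than 1 N; and the robot is still touching and pushing the plates (x of plate_low_center in the frame of plate_mid_center between -0.002 and 0.002 m and y of plate_low_center in the frame of plate_mid_center between -0.002 and 0.002 m and angle between the x axis of plate_low_center and the x axis of plate_mid_center, either way round below 0.05 rad and x of plate_mid_center in the frame of plate_top_center between -0.002 and 0.002 m and y of plate_mid_center in the frame of plate_top_center between -0.002 and 0.002 m and angle between the x axis of each of plate_mid_center, plate_low_center and the x axis of plate_top_center, either way round below 0.05 rad and x of plate_low_center in the frame of plate_top_center between -0.002 and 0.002 m and y of plate_low_center in the frame of plate_top_center between -0.002 and 0.002 m and angle between each of plate_low_center, plate_mid_center, plate_top_center's own z axis and vertical below 0.06 rad and x of each of plate_low_center, plate_mid_center, plate_top_center in the frame of jig_home above -0.002 m and y of plate_low_center in the frame of jig_home between -0.004 and 0.004 m and y of plate_mid_center in the frame of jig_home between -0.004 and 0.004 m and y of plate_top_center in the frame of jig_home between -0.004 and 0.004 m and value of joint plunger above 0.01 m and contact force between stop and anything else above 1 N and (contact force between any of the fingers, the arm and plate_low above 1 N or contact force between any of the fingers, the arm and plate_mid above 1 N or contact force between any of the fingers, the arm and plate_top above 1 N) and velocity of joint plunger between -0.01 and 0.01 m/s); the arm keeps its last pose, push and grip.
It fails at once if the pot, the oiler or the screwdriver is moved by more than 30 mm (distance of any of pot_center, oiler_center, driver from where it was at the start of the episode above 0.03 m).
It fails at once if the stops are rammed with more than 60 N (contact force between stop and anything else above 60 N).
It also fails if it takes over 67 s, if anything falls off the work surface, if the arm or the gripper's body presses on something with over 40 N, if the wrist force passes 120 N, or if a joint passes its speed limit or range.

## Working session

There is one attempt and no reset: what is moved stays moved. The work goes in short steps, each a Python script; the robot and the scene stay as the last script left them, time stands still between calls to the robot, and variables do not carry over. Pictures are saved under pics/ and viewed, and the job is handed in when it is done.

```bash
ls; mkdir -p pics; python3 - <<'E'
from plant import *
import cv2,numpy as np
for n in ["scene","side","wrist"]:
    f=grab_frame(n); np.savez("f_"+n,**f)
    cv2.imwrite(f"pics/{n}0.png",f["image"][:,:,::-1])
    print(n,f["intrinsics"].tolist(),f["dist"],(-f["R"].T@f["t"]).tolist())
print(get_clock(),get_width(),get_ee_rot())
E
```

```text
pics
scene [[407.1634996079384, 0.0, 257.5112065993472], [0.0, 407.1634996079384, 187.74829043710028], [0.0, 0.0, 1.0]] [-0.11100573  0.          0.          0.          0.        ] [870.0003758659105, -587.2910206997252, 635.7416744677312]
side [[426.49222285559034, 0.0, 257.74953788992514], [0.0, 426.49222285559034, 196.57027932256463], [0.0, 0.0, 1.0]] [-0.08187458  0.          0.          0.          0.        ] [418.5235731462247, -688.1416233708356, 508.6637662247362]
wrist [[315.7035071293003, 0.0, 254.18981984394202], [0.0, 315.7035071293003, 193.99206433636863], [0.0, 0.0, 1.0]] [-0.03973827  0.          0.          0.          0.        ] [550.324099874447, 83.43758136623863, 373.00230798681474]
0.15 85.14219767822738 [[ 4.23526673e-05 -1.02653854e-03  9.99999472e-01]
 [-9.99999998e-01 -4.44319045e-05  4.23070785e-05]
 [ 4.43884512e-05 -9.99999472e-01 -1.02654042e-03]]
```

View pics/scene0.png

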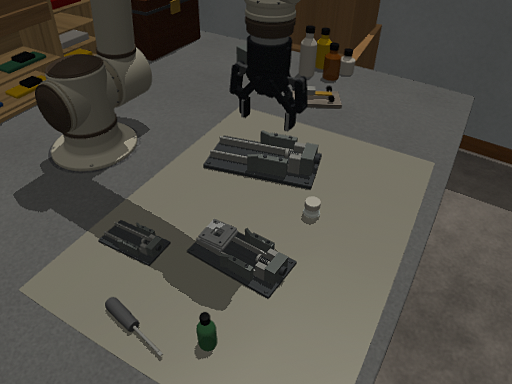

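View pics/side0.png

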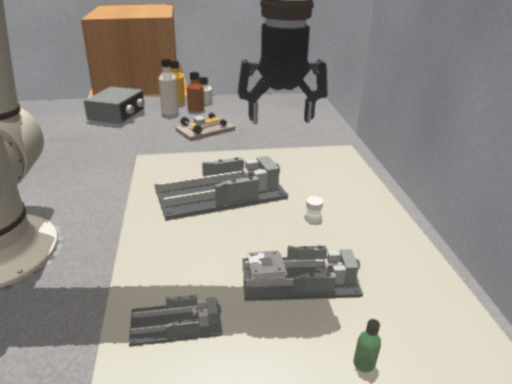

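View pics/wrist0.png

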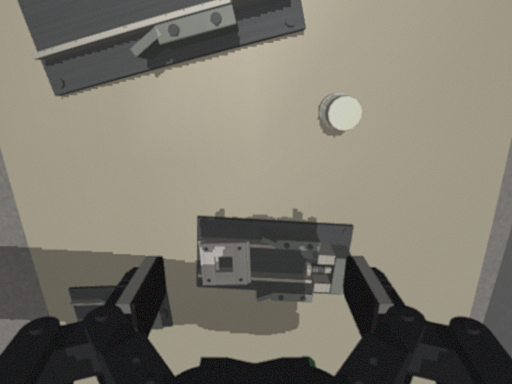

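```bash
cat > h.py <<'E'
import cv2,numpy as np
def cloud(f):
    z=f["z_map"]; H,W=z.shape
    u,v=np.meshgrid(np.arange(W),np.arange(H))
    p=cv2.undistortPoints(np.stack([u,v],-1).reshape(-1,1,2).astype(np.float64),f["intrinsics"],f["dist"]).reshape(H,W,2)
    c=np.dstack([p*z[...,None],z]); X=(c-f["t"])@f["R"]
    X[z==0]=np.nan
    return X
def proj(f,P):
    r,_=cv2.Rodrigues(f["R"]); return cv2.projectPoints(np.float64(P).reshape(-1,1,3),r,np.float64(f["t"]),f["intrinsics"],f["dist"])[0].reshape(-1,2)
def ray(f,px,h):
    p=cv2.undistortPoints(np.float64(px).reshape(-1,1,2),f["intrinsics"],f["dist"]).reshape(-1,2)
    d=np.c_[p,np.ones(len(p))]@f["R"]; C=-f["R"].T@f["t"]
    return C+d*((h-C[2])/d[:,2])[:,None]
E
python3 - <<'E'
from h import *
for n in ["scene","wrist","side"]:
    f=dict(np.load(f"f_{n}.npz")); X=cloud(f)
    m=(X[...,2]>5)&(X[...,2]<60)&(X[...,0]>200)&(X[...,0]<750)&(abs(X[...,1])<400)
    k,l,s,c=cv2.connectedComponentsWithStats(m.astype(np.uint8))
    for i in range(1,k):
        if s[i,4]>150:
            P=X[l==i]; r=cv2.minAreaRect(P[:,:2].astype(np.float32))
            print(n,c[i].round(),s[i,4],"c",np.round(r[0],1),"size",np.round(r[1],1),"ang",round(r[2],2),"z50,max",np.round([np.median(P[:,2]),P[:,2].max()],1))
E
```

```text
scene [265. 159.] 4097 c [438.6 211.4] size [295.3 227.8] ang 13.39 z50,max [22.9 60. ]
scene [312. 208.] 357 c [643.5  56.2] size [37.3 36.8] ang 81.14 z50,max [36.2 48.7]
scene [242. 256.] 4358 c [ 574.1 -131.2] size [105.6 204.6] ang 86.93 z50,max [22.8 46.9]
scene [135. 241.] 1680 c [ 358.7 -213.7] size [145.   73.1] ang 2.88 z50,max [ 9.6 34.5]
scene [127. 319.] 730 c [ 506.7 -366.6] size [ 26.  150.5] ang 80.15 z50,max [21.3 28.5]
scene [207. 337.] 416 c [ 630.5 -322.9] size [32.1 24.9] ang 39.73 z50,max [40.5 60. ]
wrist [144.  34.] 17260 c [453.6 155.4] size [284.   99.4] ang 13.52 z50,max [12.6 60. ]
wrist [340. 111.] 1292 c [640.3  58. ] size [37.5 36.3] ang 27.19 z50,max [44.4 46.9]
wrist [272. 257.] 11094 c [ 573.6 -130.2] size [106.1 198.7] ang 86.54 z50,max [20.8 46.6]
wrist [ 88. 299.] 931 c [ 325.2 -205.7] size [71.1 53.4] ang 4.39 z50,max [ 7.  29.7]
wrist [163. 316.] 359 c [ 420.9 -217.6] size [19.8 55.9] ang 0.64 z50,max [23.9 32.8]
side [220. 188.] 4962 c [450.1 175.5] size [286.5 147.4] ang 12.49 z50,max [24.1 60. ]
side [313. 208.] 387 c [641.   54.6] size [36.1 36.7] ang 20.3 z50,max [32.9 47.3]
side [301. 273.] 5502 c [ 574.9 -131.4] size [107.7 203.6] ang 86.47 z50,max [23.  46.6]
side [176. 320.] 3471 c [ 360.  -215.1] size [139.   73.6] ang 2.81 z50,max [10.3 34.6]
side [366. 354.] 707 c [ 639.9 -318. ] size [59.4 29.3] ang 19.75 z50,max [36.8 59.9]
```

Candidates for the jig are the large one at scene (263,158), about 290 mm long, the small one at (135,240), about 140 mm long, and the middle one at (242,255). The middle one measures about 205 x 105 mm and carries the plates, so I'm choosing it. Next is a close look from above.

```bash
python3 - <<'E'
from plant import *
from h import *
f=dict(np.load("f_wrist.npz")); print(ray(f,[[256,192],[256,280],[256,120]],20))
R=get_ee_rot(); p=get_tcp_pos()
t=ray(f,[[256,215]],30)[0]; C=-f["R"].T@f["t"]; d=(C-t)/ (C[2]-t[2]); off=C-np.array(p)
cam=np.array([568,-132,30])+d*210
movep((cam-off).tolist(),R)
f=grab_frame("wrist"); np.savez("f_w1",**f)
cv2.imwrite("pics/w1.png",f["image"][:,:,::-1]); print(get_tcp_pos(),get_clock())
E
```

```text
[[ 552.05208169  -35.4707924    20.        ]
 [ 552.25874133 -157.00451325   20.        ]
 [ 551.9195906    47.83485169   20.        ]]
[ 567.07240923 -126.45022033  272.98988001] 0.9667
```

View pics/w1.png

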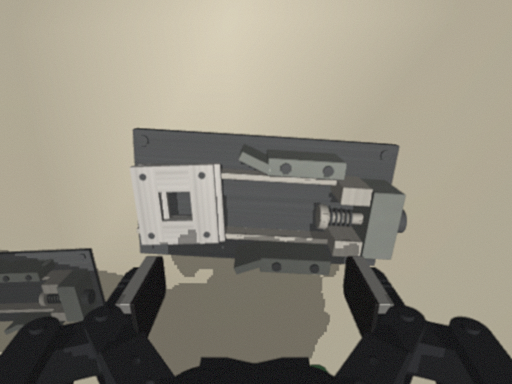

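The view shows the dark base with corners near (136,130) and (397,146), the staggered plates at (180,205), the plunger at (335,215) and the stops at (353,192) and (345,240). I'll fit poses next.

```bash
python3 - <<'E'
from h import *
f=dict(np.load("f_w1.npz")); X=cloud(f)
z=X[...,2]
b=X[(abs(X[...,0]-574)<140)&(abs(X[...,1]+131)<90)&(z>-5)&(z<60)]
h,e=np.histogram(b[:,2],np.arange(-5,60,1)); print([(int(a),int(c)) for a,c in zip(e,h) if c>60])
def near(m,seed):
    k,l,s,c=cv2.connectedComponentsWithStats(m.astype(np.uint8)); i=np.argmax([(((c[i]-seed)**2).sum()<60**2)*s[i,4] if i else 0 for i in range(k)]); return l==i
m=near((z>5),(265,200)); r=cv2.minAreaRect(X[m][:,:2].astype(np.float32)); print("jig all",r)
m=near((z>4)&(z<12),(200,155)); r=cv2.minAreaRect(X[m][:,:2].astype(np.float32)); print("base",r)
m=near((z>34)&(z<41)&(X[...,0]<550),(180,205)); r=cv2.minAreaRect(X[m][:,:2].astype(np.float32)); print("plates top",r,np.median(X[m][:,2]))
m=near((z>20)&(z<41)&(X[...,0]<550),(180,205)); r=cv2.minAreaRect(X[m][:,:2].astype(np.float32)); print("plates+",r)
# base top-edge: long back edge pixels ray
g=ray(f,[[136,130],[397,146]],8); print(g, np.degrees(np.arctan2(*(g[1]-g[0])[[1,0]])))
E
python3 -c "
import cv2;i=cv2.imread('pics/w1.png')[120:280,120:420];cv2.imwrite('pics/w1c.png',cv2.resize(i,None,fx=2.6,fy=2.6,interpolation=cv2.INTER_CUBIC))"
```

```text
[(-1, 2265), (0, 15456), (1, 15903), (2, 2376), (3, 99), (5, 89), (6, 1503), (7, 6998), (8, 4704), (9, 646), (10, 241), (11, 150), (12, 153), (13, 172), (14, 175), (15, 192), (16, 174), (17, 199), (18, 190), (19, 222), (20, 354), (21, 734), (22, 529), (23, 178), (24, 175), (25, 161), (26, 170), (27, 200), (28, 223), (29, 220), (30, 300), (31, 582), (32, 510), (33, 382), (34, 350), (35, 865), (36, 3054), (37, 2166), (38, 666), (39, 1862), (40, 1241), (41, 330), (42, 362), (43, 1108), (44, 665)]
jig all ((nan, nan), (0.0, 0.0), 0.0)
base ((576.0908203125, -92.61222839355469), (30.354135513305664, 200.40550231933594), 85.69124603271484)
plates top ((512.1012573242188, -122.7210693359375), (57.20029830932617, 58.125186920166016), 1.4496699571609497) 36.776964255560415
plates+ ((513.699951171875, -122.64686584472656), (61.037841796875, 73.41864776611328), 88.05204772949219)
[[480.37111707 -73.81585142   8.        ]
 [674.31394856 -85.6418641    8.        ]] -3.4893926826742425
```

View pics/w1c.png

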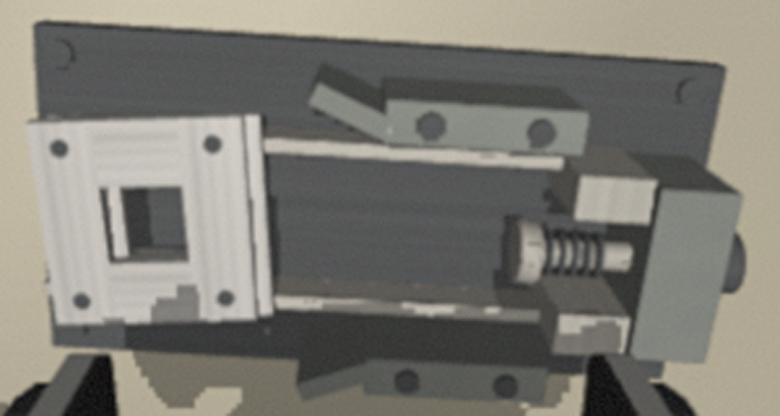

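```bash
cat >> h.py <<'E'
def jigfit(f,c0=(574,-131),verbose=True):
    X=cloud(f); z=X[...,2]
    m=(np.nan_to_num(z,nan=-99)>4)&(np.nan_to_num(z,nan=-99)<60)&(np.abs(X[...,0]-c0[0])<120)&(np.abs(X[...,1]-c0[1])<75)
    m=cv2.morphologyEx(m.astype(np.uint8),cv2.MORPH_OPEN,np.ones((3,3)))
    k,l,s,c=cv2.connectedComponentsWithStats(m); i=1+np.argmax(s[1:,4])
    return cv2.minAreaRect(X[l==i][:,:2].astype(np.float32)), l==i
E
python3 - <<'E'
from h import *
f=dict(np.load("f_w1.npz")); X=cloud(f); z=X[...,2]
print(jigfit(f)[0])
# left long edge: for each column, top-most row jig edge
g=cv2.cvtColor(f["image"],cv2.COLOR_RGB2GRAY).astype(float)
pts=[]
for u in range(150,385,3):
    col=g[110:160,u]; d=np.diff(col); v=np.argmin(d); pts.append([u,110+v+.5])
P=ray(f,pts,8)[:,:2].astype(np.float32)
l=cv2.fitLine(P,cv2.DIST_HUBER,0,.01,.01).ravel(); yaw=np.arctan2(l[1],l[0])*1; 
if abs(yaw)>1.6: yaw-=np.sign(yaw)*np.pi
print("yaw L",np.degrees(yaw)); 
n=np.array([-np.sin(yaw),np.cos(yaw)]); a=np.array([np.cos(yaw),np.sin(yaw)])
print("edge y=",np.median(P@n),"-> jig n0",np.median(P@n)-52)
def band(lo,hi,cond=None):
    m=(z>lo)&(z<hi)&(abs(X[...,0]-574)<115)&(abs(X[...,1]+131)<65); return X[m][:,:2]
q=band(20.5,23.5); q=q[(q@a>a@[574,-131]-25)&(q@a<a@[574,-131]+45)]; y=q@n; h,e=np.histogram(y,np.arange(y.min(),y.max(),2)); print("runner n:",[(round(b,0),int(c)) for b,c in zip(e,h) if c>8])
q=band(38.8,41.5); s=q@a; q=q[s>a@[574,-131]+5]; y=q@n; h,e=np.histogram(y,np.arange(y.min(),y.max(),2)); print("z40 n:",[(round(b,0),int(c)) for b,c in zip(e,h) if c>8])
q=band(42.5,46); s=q@a; print("block a range",np.percentile(s,[1,5,50,95,99]), "n",np.percentile(q@n,[1,50,99]))
print("a0 of 574,-131:",a@[574,-131],"n0",n@[574,-131])
q=band(6,10);s=q@a;print("base a range",np.percentile(s,[.2,99.8]))
E
```

```text
((574.424560546875, -130.73086547851562), (104.16924285888672, 202.37860107421875), 86.44387817382812)
yaw L -3.5546784
edge y= -42.03318 -> jig n0 -94.03318
runner n: [(np.float64(-134.0), 14), (np.float64(-132.0), 12), (np.float64(-130.0), 13), (np.float64(-128.0), 63), (np.float64(-126.0), 56), (np.float64(-122.0), 86), (np.float64(-120.0), 210), (np.float64(-118.0), 171), (np.float64(-74.0), 131), (np.float64(-72.0), 253), (np.float64(-70.0), 121), (np.float64(-54.0), 62)]
z40 n: [(np.float64(-138.0), 100), (np.float64(-136.0), 113), (np.float64(-134.0), 103), (np.float64(-132.0), 117), (np.float64(-130.0), 148), (np.float64(-128.0), 154), (np.float64(-126.0), 56), (np.float64(-122.0), 18), (np.float64(-120.0), 62), (np.float64(-118.0), 70), (np.float64(-116.0), 68), (np.float64(-114.0), 72), (np.float64(-112.0), 67), (np.float64(-110.0), 57), (np.float64(-96.0), 11), (np.float64(-94.0), 10), (np.float64(-82.0), 32), (np.float64(-80.0), 79), (np.float64(-78.0), 77), (np.float64(-76.0), 83), (np.float64(-74.0), 76), (np.float64(-72.0), 114), (np.float64(-70.0), 37), (np.float64(-66.0), 9), (np.float64(-64.0), 163), (np.float64(-62.0), 156), (np.float64(-60.0), 149), (np.float64(-58.0), 170), (np.float64(-56.0), 185)]
block a range [604.44345508 652.79951247 662.65959197 672.63043163 673.58083921] n [-119.44668825  -93.02758318  -59.5884249 ]
a0 of 574,-131: 581.0178086273372 n0 -95.1593620851636
base a range [481.27114096 679.72289859]
```

```bash
cat >> h.py <<'E'
YAW=np.radians(-3.55)
A=np.array([np.cos(YAW),np.sin(YAW),0]);N=np.array([-np.sin(YAW),np.cos(YAW),0]);Z=np.array([0,0,1.])
J0=A*581.0+N*(-94.8)
RX=np.c_[-N,-Z,A]      # jaws along jig x
RY=np.c_[-A,-Z,-N]     # jaws along jig y, camera on far side
def W(x,y,z): return (J0+A*x+N*y+Z*z).tolist()
def J(P): P=np.asarray(P)-J0; return np.stack([P@A,P@N,P[...,2]],-1)
E
python3 - <<'E'
from plant import *
from h import *
print(J0)
print(ik(W(-60,0,260),RY),ik(W(-60,0,181),RX))
movep(W(-60,0,260),RY)
print(get_clock(),get_width(),get_ft_force())
s=move_straight(W(-60,0,181),v=100,stop_force=8); print("down",s,get_tcp_pos(),get_ft_force())
f=grab_frame("side"); cv2.imwrite("pics/s1.png",f["image"][:,:,::-1])
f=grab_frame("wrist"); cv2.imwrite("pics/w2.png",f["image"][:,:,::-1])
print(get_clock())
E
python3 -c "
import cv2
a=cv2.imread('pics/s1.png')[170:330,200:400];a=cv2.resize(a,(500,400),interpolation=cv2.INTER_CUBIC)
cv2.imwrite('pics/s1c.png',a)"
```

```text
[ 574.01517072 -130.59335276    0.        ]
[-13.86258836   1.83487817  -9.21281523  78.9523066    0.
 169.68741164] [-13.86258836   4.00100321 -15.84534499  70.15365179   0.
  79.68741164]
2.4 84.80227573721035 [-0.20280447  0.42650004 -0.48950571]
down False [ 514.40417895 -126.97114288  181.6708688 ] [ 0.10618943 -0.04666079  0.00307624]
3.4417
```

View pics/s1c.png

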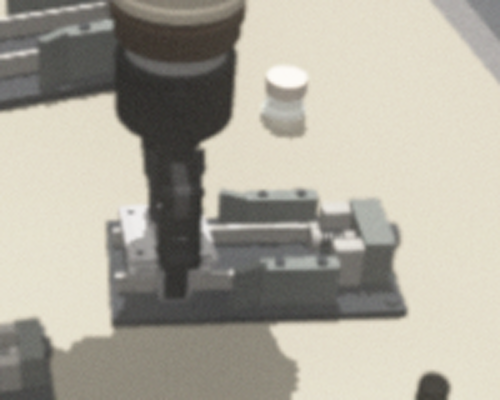

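View pics/w2.png

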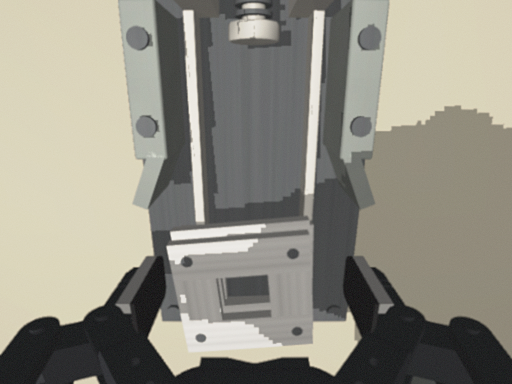

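The side view shows a finger beside the stack, above the base at about (177,290) in the crop. The wrist view shows the staggered stack between the fingers and the jig centred, with the plunger at (254,30). Squeezing in y, then in x.

```bash
python3 - <<'E'
from plant import *
from h import *
command_gripper(62); print(get_width(),get_ft_force())
command_gripper(54); pause(0.3); print("y",get_width(),get_ft_force(),get_clock())
f=grab_frame("wrist"); cv2.imwrite("pics/w3.png",f["image"][:,:,::-1])
command_gripper(85); 
move_straight(W(-60,0,235),v=150)
movep(W(-60,0,235),RX)
f=grab_frame("wrist"); np.savez("f_w4",**f); cv2.imwrite("pics/w4.png",f["image"][:,:,::-1])
print(move_straight(W(-60,0,181),v=80,stop_force=8),get_tcp_pos(),get_clock())
command_gripper(62); print(get_width(),get_ft_force())
command_gripper(52); pause(0.3); print("x",get_width(),get_ft_force(),get_clock())
f=grab_frame("wrist"); cv2.imwrite("pics/w5.png",f["image"][:,:,::-1])
E
python3 -c "
import cv2,numpy as np
I=[cv2.resize(cv2.imread(f'pics/w{k}.png'),(400,300)) for k in (3,4,5)]
cv2.imwrite('pics/m1.png',np.vstack([np.hstack(I[:2]),np.hstack([I[2],I[2]*0])]))"
```

```text
62.02625185735679 [0.62969801 2.09829997 1.29468008]
y 57.08987006332239 [-1.04286026  3.11153817  6.04880187] 4.325
False [ 514.3019732  -126.9234223   181.32503761] 7.5583
62.222294027718085 [-0.35882097 -0.34742247  0.0009654 ]
x 55.046504014199954 [-1.72547531  0.53051736  4.31539426] 8.4417
```

View pics/m1.png

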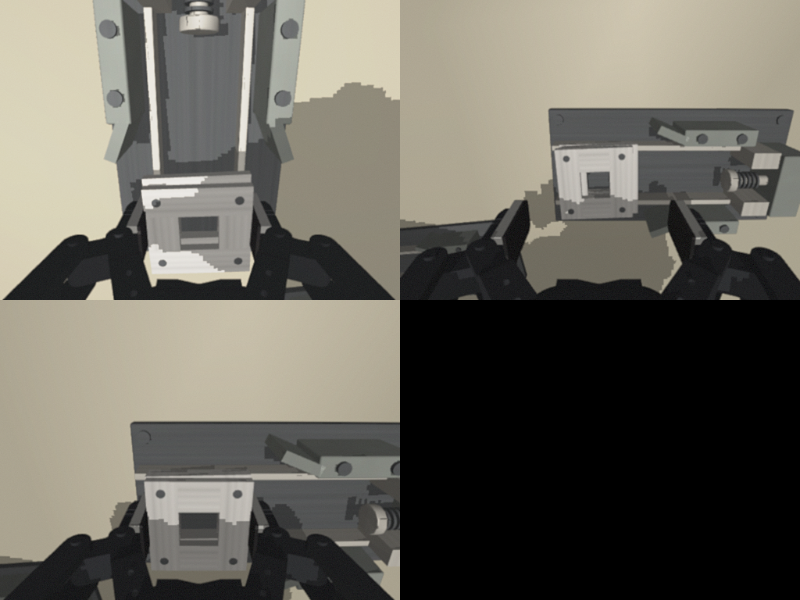

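Widths of 57.1 and 55.0 mm match a single plate less about 1 mm, so the stack is flush. I'll do one more y squeeze, look, then go behind the stack.

```bash
python3 - <<'E'
from plant import *
from h import *
command_gripper(85)
move_straight(W(-60,0,235),v=150)
movep(W(-60,0,235),RY)
move_straight(W(-60,0,181),v=80,stop_force=8)
command_gripper(60); command_gripper(54); pause(0.2); print("y",get_width(),get_ft_force(),get_clock())
command_gripper(85)
move_straight(W(-60,0,235),v=150)
movep(W(-112,0,260),RY)
command_gripper(10); print(get_width())
f=grab_frame("wrist"); np.savez("f_w6",**f); cv2.imwrite("pics/w6.png",f["image"][:,:,::-1])
f=grab_frame("side"); cv2.imwrite("pics/s6.png",cv2.resize(f["image"][170:330,200:400,::-1],(500,400),interpolation=cv2.INTER_CUBIC))
print(get_clock())
E
```

```text
y 57.06124999816692 [-1.30900037  0.07382692  5.57363695] 12.425
10.174660157464306
14.475
```

View pics/w6.png

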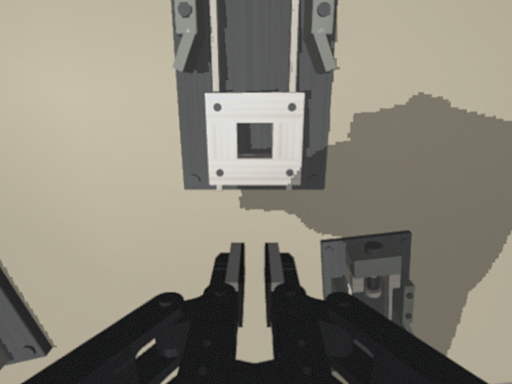

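View pics/s6.png

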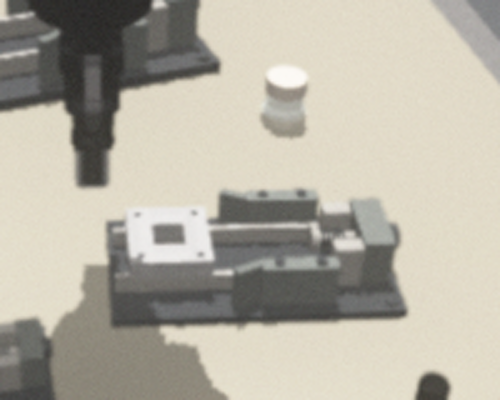

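The wrist view shows the stack square at (255,138), centred over the runners, with the window clear. The side view shows all edges flush. Now I'll lower behind the stack and slide it up to just short of the plunger.

```bash
python3 - <<'E'
from plant import *
from h import *
movep(W(-113,0,225),RY)
print("down",move_straight(W(-113,0,184.5),v=80,stop_force=8),J(get_tcp_pos()),get_ft_force())
print("touch",move_straight(W(-96,0,184.5),v=20,stop_force=2),J(get_tcp_pos()),get_ft_force())
print(move_straight(W(-55,0,184.5),v=35,stop_force=12),J(get_tcp_pos()),get_ft_force())
f=grab_frame("wrist"); cv2.imwrite("pics/w7.png",f["image"][:,:,::-1])
print(move_straight(W(-31,0,184.5),v=30,stop_force=12),J(get_tcp_pos()),get_ft_force(),get_clock())
f=grab_frame("wrist"); np.savez("f_w8",**f); cv2.imwrite("pics/w8.png",f["image"][:,:,::-1])
f=grab_frame("side"); cv2.imwrite("pics/s8.png",cv2.resize(f["image"][170:330,200:400,::-1],(500,400),interpolation=cv2.INTER_CUBIC))
E
```

```text
down False [-1.12970762e+02  1.31913453e-02  1.84496137e+02] [-0.34432443 -0.41633941  0.2612065 ]
touch False [-9.60058478e+01  5.55708483e-03  1.84477179e+02] [ 0.50838942  0.08286906 -0.17921196]
False [-5.50530156e+01 -3.67537734e-03  1.84514950e+02] [-0.0627536  -0.30546512  0.03173527]
False [-3.10135108e+01  1.65864863e-02  1.84451880e+02] [0.14331563 0.35630876 0.42432822] 18.725
```

View pics/w8.png

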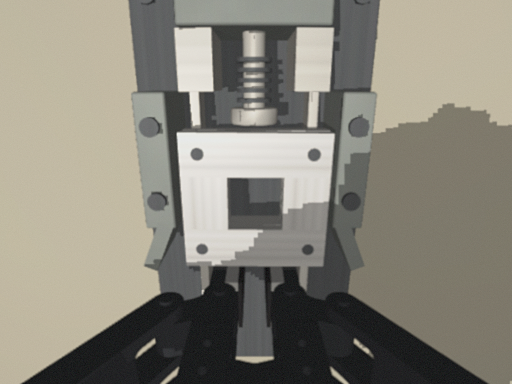

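View pics/s8.png

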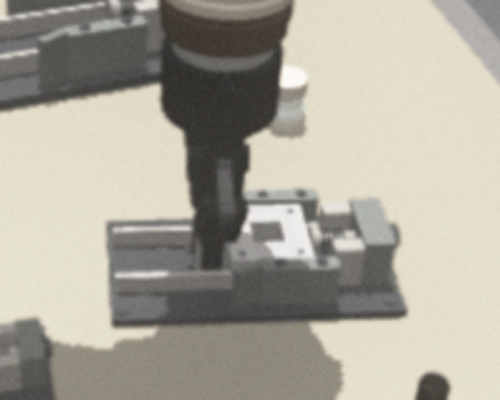

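The wrist view shows the stack square in the channel (180–333 px, rows 130–265), its front edge just at the plunger head (254,115). The fingers are flat on its rear edge. Now the press, with force stops.

```bash
python3 - <<'E'
from plant import *
from h import *
print(move_straight(W(-18.5,0,184.5),v=12,stop_force=15),J(get_tcp_pos()),get_ft_force(),get_clock())
f=grab_frame("wrist"); np.savez("f_w9",**f); cv2.imwrite("pics/w9.png",f["image"][:,:,::-1])
for x in np.arange(-17.5,-9.9,1):
    s=move_straight(W(x,0,184.5),v=5,stop_force=12); pause(.1); F=np.array(get_ft_force()); print(x,s,J(get_tcp_pos()).round(2),(F@A).round(1),F.round(1))
    if s or F@A<-18: break
pause(.3); print((np.array(get_ft_force())@A).round(1),get_clock())
f=grab_frame("wrist"); np.savez("f_w10",**f); cv2.imwrite("pics/w10.png",f["image"][:,:,::-1])
E
```

```text
False [-1.91888171e+01  1.10087518e-02  1.84482373e+02] [-8.03789642  0.07106193  6.01368064] 20.0167
-17.5 False [-1.8210e+01  2.0000e-02  1.8449e+02] -9.4 [-9.4  0.9  5.4]
-16.5 False [-1.7250e+01 -1.0000e-02  1.8449e+02] -9.4 [-9.4  1.5  6.5]
-15.5 False [-16.3   -0.   184.52] -9.5 [-9.4  0.6  6.8]
-14.5 False [-1.5470e+01  2.0000e-02  1.8447e+02] -10.8 [-10.7   0.9   8.1]
-13.5 False [-15.12  -0.   184.44] -15.7 [-15.7   1.   10.2]
-12.5 False [-1.4750e+01  1.0000e-02  1.8444e+02] -21.1 [-21.1   1.9  13.9]
-21.4 23.0667
```

View pics/w10.png

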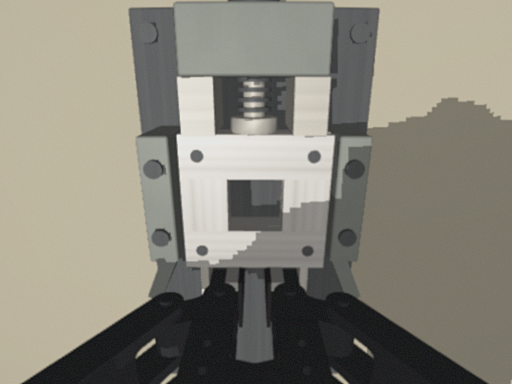

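The wrist view shows the stack's front edge against both stop blocks (197 and 313, row about 135) and the plunger head level with them. The push is 21 N, about 10 N of it on the stops. One check from the fixed cameras before handing in.

```bash
python3 - <<'E'
from plant import *
from h import *
I=[]
for n,(c,r) in dict(side=((240,380),(235,305)),scene=((185,300),(205,300))).items():
    f=grab_frame(n); I.append(cv2.resize(f["image"][r[0]:r[1],c[0]:c[1],::-1],(400,400*(r[1]-r[0])//(c[1]-c[0])),interpolation=cv2.INTER_CUBIC))
h=max(i.shape[0] for i in I); I=[cv2.copyMakeBorder(i,0,h-i.shape[0],0,0,0) for i in I]
cv2.imwrite("pics/fin.png",np.hstack(I))
f=dict(np.load("f_w10.npz"))
# stack corners at top 37 mm, from image
print(J(ray(f,[[178,135],[333,135],[323,267],[187,267]],37)).round(1), (np.array(get_ft_force())@A).round(1),get_clock())
E
```

```text
[[ 51.3  27.6  37. ]
 [ 51.3 -29.1  37. ]
 [ -4.5 -29.5  37. ]
 [ -4.4  28.3  37. ]] -21.2 23.2167
```

View pics/fin.png

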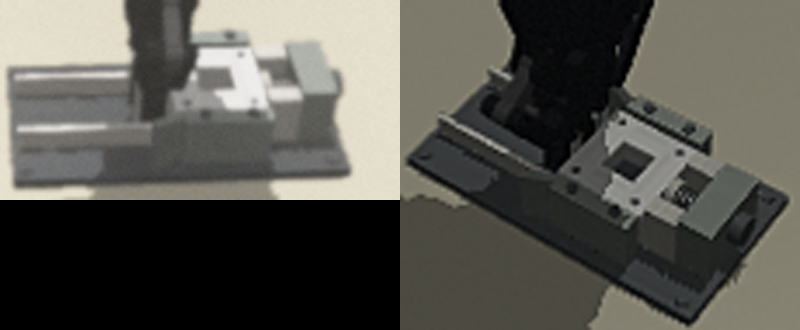

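Both views show the stack flat and seated against both stops with its front edge closed up to them. The measured corners, x from -4.5 to 51.3 mm and y within ±29.5 mm, match the home position. Handing in.

```bash
python3 -c "
from plant import *
close_job(); print(get_clock(),get_ft_force())"
```

```text
the job is handed in; nothing more can be done
the job is handed in; nothing more can be done
```

The stack is squared, pushed home against both hard stops and still held there by the gripper; I handed the job in at about 23 s. No verdict is reported.

**What I did:** I picked the middle-sized of the three jigs (about 205 x 105 mm, carrying the plates). I squared the stack with jaw squeezes along jig y, x and y again. Then I pushed it along the runners with two narrow-set fingers on its rear edge and pressed it home in 1 mm steps.

**Last checks:**
- **Flushness:** the jaws closed to 57.1 mm (y) and 55.0 mm (x). That is about 1 mm under a single plate in each direction, so no plate stood out; the pictures agreed.
- **Position:** the top plate's corners measured x from -4.5 to 51.3 mm and y within ±29.5 mm in the jig frame, against -4 to 52 mm and ±29 mm at home. That is within the 2 mm camera calibration.
- **Force:** the push held steady at about 21 N. It was about 10 N on reaching the stops and then rose steeply, so I infer roughly 10 N on the stops, far below the 60 N limit. The pot, the oiler and the screwdriver were never approached.

**Not confirmed:** the lower two plates could not be seen directly at the end. I judge them home because the flat fingers bear on all three rear edges. The wrist also read about 14 N upward at the end, probably friction at the plate edges; the stack looked flat in all views.

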